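# Turn the infuser dish to the mug

## Task

Pick the white dish up gently by its wooden handle bar, squeezing with no more than about 40 N, lift it off its cork trivet until it is higher than the rim of the striped mug, and give it a quarter turn, staying above the trivet, so that its pouring lip points to the striped mug. Keep the dish level and the loose steel ball in the middle of it all the way, disturb nothing else, and finish while still holding the dish up there, still and with the ball at rest.

Things in the scene. Friction and masses are not known exactly. Their poses are not given: they have to be found in the camera images.
- dish: round white ceramic dish, 153 mm across, rim 19 mm up, 80 mm foot, 0.25 to 0.49 kg, balanced about its middle; stands loose in the middle of the trivet, axes parallel to the trivet's. Origin: centre of its underside, z up. Pouring lip (30 mm wide) along +x, to 102 mm out. A wire bow from the rim at +y and -y carries the handle. Inside: smooth shallow hollow, 250 mm curvature radius, floor 8 mm up
- dish_handle (a point): centre of the wooden bar handle, 100 mm above the dish's underside, over its centre; axes as the dish's. The bar is 70 mm long along y, 14 mm thick along x and 24 mm tall: pinch it from above, fingers closing along the dish's x axis. The ball's top lies 40 mm below the bar's lower edge
- dish_lip (a point): tip of the pouring lip, on the dish's +x side, 99 mm from the dish's centre. Axes as the dish's
- infuser: plain steel tea infuser ball, 40 mm in diameter, about 50 g; it lies loose in the hollow of the dish and rolls freely. Origin: the ball's centre (28 mm above the dish's underside when it lies in the middle); its axes turn as it rolls
- trivet: square cork trivet, 130 x 130 x 8 mm, fixed to the worktop; the dish stands on it. Origin: centre of its underside
- striped_mug: cream mug with pale stripes, 82 mm across, 94 mm high, handle along its +y axis (120 mm over the handle). Origin: centre of its underside. It stands about 0.21 m from the dish's centre, on the dish's +y or -y side (left or right seen from the robot), at a right angle to the lip within about 6 degrees
- coffee_jar: glass jar with a lid, 89 mm across, 137 mm high, on the other side of the dish from the mug. Origin: centre of its underside. Bystander
- garlic: garlic bulb, 56 mm, bystander in front of the dish. Origin: centre of its underside
- red_shaker: small shaker with a cap, 43 mm across, 76 mm high, bystander behind the dish. Origin: centre of its underside
Mind the look-alikes: they are no part of the job. Leave any pink or purple look-alike of the infuser alone.

How it is judged:
By the outcome, as a careful person would: the job done as asked, in the order asked, and still so for the second after the job is handed in, while the arm keeps its last pose, push and grip.
It also fails if it takes over 42 s, if anything falls off the work surface, if the arm or the gripper's body presses on something with over 40 N, if the wrist force passes 120 N, or if a joint passes its speed limit or range.

## Robot

A 7-joint arm with a two-finger parallel gripper is mounted at the origin on a cart in front of the work surface, level with it; the furniture and walls round the work are solid. World frame = base frame: x ahead of the robot, y to its left, z up, the work surface at z = 0. Lengths are in m, angles in rad, forces in N, time in s.
With the tool pointing down it reaches from about 0.4 to 0.875 m from the base axis. Payload 19.3 kg.
Tool frame: the origin (TCP) lies at the very end of the fingers, on their centre line; the grasp point (between the pads) lies 19 mm behind it; z points along the fingers, y is the line along which they close (so a half turn about z gives the same grasp; the last joint's range is limited). The gripper opens to 85 mm and grips with 20 to 120 N. Pads are 22 mm wide; open, the fingers measure 114 mm over their backs; the gripper's body (76 mm by 85 mm) begins 54 mm behind the grasp point. The pads swing forward as they close: fully open they stand 13 mm farther back than shut.
Start: joints at [1.16, 0.521, -0.036, 1.599, 0.021, 1.021, -0.113], TCP at [0.209, -0.589, 0.231] pointing down, gripper open.
Joint ranges: [-2.91, 2.91], [-0.3, 2.13], [-1.5, 1.42], [0.17, 2.43], [-1.26, 4.41], [0.16, 1.93], [-2.52, 2.52]. Speed limits (rad/s): [1.89, 1.89, 2.39, 2.39, 3.01, 3.01, 3.01].

## Interface

Orientations are given as [roll, pitch, yaw] about the fixed x, y, z axes, in that order (R = Rz(yaw) Ry(pitch) Rx(roll)).
In Python, from workcell import monitor, optics, job_done gives the robot as it stands.
- The arm moves only by the shell command python3 -m handwheel 'ROWS' [FORCE]. ROWS is JSON, a list of rows, each an object of numbers: "dx", "dy", "dz": the shift along the tool's x, y, z in cm; "wx", "wy", "wz": the turn, a rotation vector about the tool's x, y, z in rad; "claw": the opening in per cent of the stroke, from 0 (shut) to 100 (fully open). A call has 1 to 8 rows; each row shifts and turns the commanded pose from where the row before left it, along the tool's axes as they then stand; what a row does not reach is not made up. A row lasts 1/8 s, in which the tool goes at most 62.5 mm and 10.7 degrees, less where a joint would pass 70% of its speed; a pose out of reach is approached as far as the arm can. A call with a gripper value outside its range is refused whole. The fingers move at their own pace and stop on an object; FORCE is the grip in N (left out, the last holds). Time passes only in rows, so rows that do not move let the fingers close. It gives the time, the measured TCP pose, the force, the opening and the grip force at its end, in the units of the state.
- monitor.observe(): the state, without advancing time (a new reading comes with each control period).
- optics.grab_frame(name): name is "scene" or "top" or "wrist"; returns a dict with "frame" (400x640x3 uint8, blue, green, red), "fovy" (degrees; the focal length in pixels is half the picture's height over the tangent of half this angle, whatever the lens; pixels are square), "cx", "cy" (the principal point, pixels), "k1" (the pictures are not rectified: a ray, as slopes to the right and down, at radius r is drawn at 1 + k1 r^2 times it, then the intrinsics apply), "R" (3x3) and "t" (3): a world point X has camera coordinates R X + t. Camera axes: x right, y down, z forward; pixel columns grow to the right and rows downward; lengths in m; the calibration is good to about 2 mm. A picture is of the moment at which its call begins. There is no depth.
- job_done(): hands the job in; it is judged then, once.
Trained networks look in the newest picture that a camera, given by its name, has taken for a name from the list of things; names that differ only in an ending like _2 or _b are one class to them, and where a whole thing is asked for, a point or a joint stands for the part that bears it (a point fixed in the world has none). Each returns a list of dicts, best first, with "p" (0 to 1); they miss things now and then, are a little off and sometimes report something else, mostly with a low value. They report only what shows in the picture. A call takes as long as a camera call. They do not tell look-alikes from the thing itself.
- optics.masks_of(name, camera): "region" (400x640 bool, what is visible of it) and "rect" ([left, top, width, height] in pixels, round what is visible of it).
The state is a dict: "clock": time; "qpos": joint angles; "qd": joint speeds; "joint_efforts": joint torques, N m; "position": TCP position; "tool_rot": TCP orientation; "force": force on the tool from outside, world axes, zero at the start; "moment": the same for the moment, N m; "grip_width": finger opening in m; "finger_force": force on a finger pad.
Only numpy, scipy, OpenCV 4.12 (cv2) and the standard library are available. Lean on these libraries where they do the work, as an engineer would, in place of code of your own. Each camera call takes 0.05 s, during which the arm holds its last target. There are 200 camera calls.

## Working session

There is one attempt and no reset: what is moved stays moved. The work goes in short steps, Python scripts to look and compute and a shell command to move; the robot and the scene stay as the last step left them, time stands still between calls to the robot, and variables do not carry over. Pictures are saved under pics/ and viewed, at most 10 in all, crops included, and the job is handed in when it is done.

```bash
mkdir -p pics
cat > h.py <<'E'
import numpy as np, cv2
from workcell import monitor, optics
def K(f):
    fl=200/np.tan(np.radians(f["fovy"])/2)
    return np.array([[fl,0,f["cx"]],[0,fl,f["cy"]],[0,0,1]])
def ray(f,uv):
    d=np.array([f["k1"],0,0,0,0.])
    n=cv2.undistortPoints(np.array([[uv]],float),K(f),d)[0,0]
    R=np.array(f["R"]);t=np.array(f["t"])
    return -R.T@t, R.T@np.array([n[0],n[1],1])
def onz(f,uv,z):
    c,r=ray(f,uv); return c+r*(z-c[2])/r[2]
def proj(f,X):
    R=np.array(f["R"]);t=np.array(f["t"])
    return cv2.projectPoints(np.atleast_2d(X).astype(float),cv2.Rodrigues(R)[0],t,K(f),np.array([f["k1"],0,0,0,0.]))[0][:,0]
E
python3 - <<'E'
from h import *
s=monitor.observe(); print({k:np.round(v,3) for k,v in s.items()})
for c in("scene","top"):
    f=optics.grab_frame(c); cv2.imwrite(f"pics/{c}0.png",f["frame"]); print(c,np.round(ray(f,(320,200)),2).tolist(),f["fovy"])
    for n in "dish dish_handle dish_lip infuser trivet striped_mug coffee_jar garlic red_shaker".split():
        for m in optics.masks_of(n,c)[:3]:
            ys,xs=np.nonzero(m["region"]); print(n,round(m["p"],2),m["rect"],xs.mean().round(1),ys.mean().round(1),onz(f,(xs.mean(),ys.mean()),.03).round(3))
E
```

```text
{'clock': np.float64(0.0), 'qpos': array([ 1.16 ,  0.522, -0.036,  1.6  ,  0.021,  1.021, -0.113]), 'qd': array([-0.003, -0.   ,  0.   , -0.   , -0.   ,  0.001, -0.002]), 'joint_efforts': array([-3.0000e-03, -9.2711e+01,  1.9780e+00, -3.6994e+01,  1.8000e-02,
        8.0000e-03,  0.0000e+00]), 'position': array([ 0.209, -0.589,  0.231]), 'tool_rot': array([-3.14 ,  0.   ,  0.341]), 'force': array([-0.685, -0.834, -0.249]), 'moment': array([0.031, 0.01 , 0.006]), 'finger_force': np.float64(0.0), 'grip_width': np.float64(0.085)}
scene [[-0.34, -0.42, 0.51], [0.81, 0.42, -0.41]] 46.41758391970077
dish 0.62 [338.6, 194.8, 69.9, 68.5] 374.5 233.1 [ 0.507 -0.109  0.03 ]
dish_handle 0.64 [340.4, 195.8, 71.1, 65.0] 376.1 234.6 [ 0.503 -0.114  0.03 ]
dish_lip 0.84 [334.4, 195.8, 76.3, 61.9] 374.6 234.0 [ 0.504 -0.11   0.03 ]
infuser 0.9 [340.6, 273.3, 20.4, 18.9] 350.1 282.1 [ 0.314 -0.136  0.03 ]
infuser 0.55 [361.6, 228.8, 20.9, 17.4] 373.3 235.8 [ 0.495 -0.111  0.03 ]
infuser 0.53 [369.2, 206.0, 5.6, 9.9] 370.3 211.8 [ 0.603 -0.061  0.03 ]
trivet 0.76 [332.4, 243.0, 84.0, 28.7] 371.7 259.3
[... 819 characters left out ...]
3 [ 0.459 -0.32   0.03 ]
dish_lip 0.82 [327.1, 183.3, 78.1, 79.4] 366.4 226.1 [ 0.492 -0.115  0.03 ]
infuser 0.71 [358.8, 222.3, 17.9, 13.8] 365.6 229.0 [ 0.486 -0.113  0.03 ]
infuser 0.64 [326.8, 148.4, 15.7, 17.0] 333.5 156.0 [ 0.655 -0.045  0.03 ]
trivet 0.51 [333.3, 244.5, 53.5, 18.8] 364.4 255.5 [ 0.428 -0.108  0.03 ]
striped_mug 0.64 [431.7, 213.6, 54.4, 52.6] 459.9 240.4 [ 0.459 -0.32   0.03 ]
coffee_jar 0.84 [247.3, 174.7, 47.2, 52.4] 270.1 200.5 [0.552 0.098 0.03 ]
garlic 0.8 [295.7, 254.9, 23.4, 28.5] 308.6 269.7 [0.398 0.013 0.03 ]
garlic 0.73 [329.9, 195.9, 69.3, 69.3] 358.1 238.5 [ 0.465 -0.095  0.03 ]
red_shaker 0.73 [418.4, 188.5, 24.8, 23.3] 431.1 199.3 [ 0.552 -0.262  0.03 ]
```

Run:
```python
import cv2
a=cv2.imread("pics/top0.png")[130:300,220:520]; b=cv2.imread("pics/scene0.png")[140:310,260:520]
cv2.imwrite("pics/topc.png",cv2.resize(a,None,fx=2.6,fy=2.6,interpolation=2)); cv2.imwrite("pics/scenec.png",cv2.resize(b,None,fx=3,fy=3,interpolation=2))
```

```text
(no output)
```

View pics/topc.png

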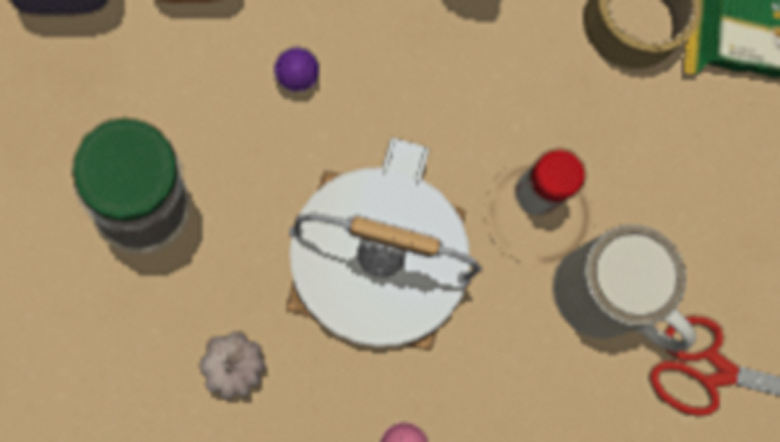

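View pics/scenec.png

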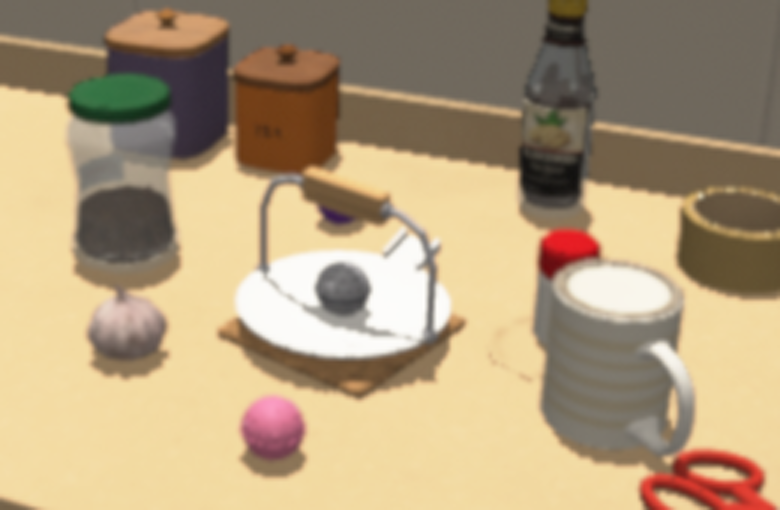

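The top view shows the dish at (366,226), its lip pointing away from the robot and slightly right, and the bar from about (355,217) to (389,225). The mug is on the right at (460,237) and the steel ball at (366,229). The pink and purple balls are look-alikes. Next I'll fit the pose precisely.

Run:
```python
from h import *
from scipy.optimize import least_squares
F={c:optics.grab_frame(c) for c in("scene","top")}
def wood(c,box):
    x0,y0,x1,y1=box; im=F[c]["frame"]; h=cv2.cvtColor(im,cv2.COLOR_BGR2HSV)
    hh=h[y0:y1,x0:x1].astype(int)
    return hh
# bar in top: saturated pixels over white dish
h=wood("top",(345,205,400,235)); m=((h[...,1]>90)&(h[...,0]>5)&(h[...,0]<25)).astype(np.uint8)
n,l,st,ce=cv2.connectedComponentsWithStats(m); print(st[1:],ce[1:])
k=1+st[1:,4].argmax()
ys,xs=np.nonzero(l==k); P=np.c_[xs+345,ys+205].astype(float)
(cx,cy),(w,hh),a=cv2.minAreaRect(P.astype(np.float32)); print("bar",cx,cy,w,hh,a)
vx,vy,_,_=cv2.fitLine(P.astype(np.float32),cv2.DIST_L2,0,.01,.01).ravel()
c=P.mean(0); A=onz(F["top"],c-15*np.array([vx,vy]),.116);B=onz(F["top"],c+15*np.array([vx,vy]),.116)
d=B-A; print("bar centre",onz(F["top"],c,.116),"dir deg",np.degrees(np.arctan2(d[1],d[0])))
# white dish
im=F["top"]["frame"]; hs=cv2.cvtColor(im,cv2.COLOR_BGR2HSV)
w=((hs[...,1]<45)&(hs[...,2]>140)).astype(np.uint8); w[:, :320]=0; w[:,412:]=0; w[:175]=0; w[270:]=0
ys,xs=np.nonzero(w); G=np.array([onz(F["top"],p,.025)[:2] for p in np.c_[xs,ys]])
hull=cv2.convexHull(G.astype(np.float32))[:,0]
# densify: use contour pts, robust circle
ct=max(cv2.findContours(w,0,1)[0],key=len)[:,0]; Q=np.array([onz(F["top"],p,.027)[:2] for p in ct])
r=least_squares(lambda v:np.hypot(*(Q-v[:2]).T)-v[2],[.49,-.114,.076],loss="soft_l1",f_scale=.001).x; print("circle",r)
D=Q-r[:2]; far=D[np.hypot(*D.T)>.088]; print("lip pts",len(far),"ang",np.degrees(np.arctan2(far[:,1].mean(),far[:,0].mean())),np.hypot(*D.T).max())
# mug
for m in optics.masks_of("striped_mug","top")[:1]:
    print(m["p"])
    reg=m["region"]; ys,xs=np.nonzero(reg)
sub=cv2.resize(im[210:275,425:490],None,fx=4,fy=4); 
g=cv2.medianBlur(cv2.cvtColor(sub,cv2.COLOR_BGR2GRAY),3)
C=cv2.HoughCircles(g,3,1,50,param1=80,param2=15,minRadius=55,maxRadius=95)
for q in C[0][:3]:
    p=q[:2]/4+[425,210]; X=onz(F["top"],p,.094); Y=onz(F["top"],p+[q[2]/4,0],.094); print("mug",p,q[2]/4,X,np.linalg.norm(Y-X), "brg",np.degrees(np.arctan2(X[1]-r[1],X[0]-r[0])),np.hypot(*(X[:2]-r[:2])))
# scene check of bar
h=cv2.cvtColor(F["scene"]["frame"],cv2.COLOR_BGR2HSV)
print("scene proj of bar ends:")
for z in(.108,):
    u=d/np.linalg.norm(d); o=onz(F["top"],c,.116); o[2]=z
    print(proj(F["scene"],[o-u*.035,o,o+u*.035]))
# infuser
for cc in F:
    for m in optics.masks_of("infuser",cc)[:3]:
        ys,xs=np.nonzero(m["region"]); print(cc,m["p"],m["rect"],onz(F[cc],(xs.mean(),ys.mean()),.036))
```

```text
[[ 47   0   8  12  40]
 [ 54   0   1   1   1]
 [ 10   9  34  14 213]] [[51.6         4.1       ]
 [54.          0.        ]
 [26.26760563 15.59624413]]
bar 371.311279296875 220.66036987304688 33.92805099487305 6.31858491897583 15.945395469665527
bar centre [ 0.48811463 -0.11296826  0.116     ] dir deg -106.26494189205268
circle [ 0.49546709 -0.11467706  0.06921237]
lip pts 21 ang -16.974373437607266 0.09748161203631463
0.84
mug [466.125 234.375] 16.375 [ 0.46193263 -0.31019135  0.094     ] 0.0342605271728857 brg -99.73262627744982 0.19836934518009955
mug [453.625 240.125] 20.8 [ 0.4503902  -0.28320981  0.094     ] 0.04321013306320547 brg -104.97420160502563 0.17445691146522574
scene proj of bar ends:
[[360.75514471 199.80967637]
 [373.99433671 204.26966557]
 [387.83045351 208.93349435]]
scene 0.82 [363.0, 225.8, 18.9, 19.6] [ 0.48516116 -0.11486679  0.036     ]
scene 0.72 [338.7, 272.3, 23.9, 23.0] [ 0.30579556 -0.13937229  0.036     ]
scene 0.61 [368.2, 205.6, 5.5, 9.5] [ 0.59116149 -0.06524449  0.036     ]
top 0.76 [367.6, 292.1, 17.6, 17.6] [ 0.3294986 -0.127158   0.036    ]
top 0.53 [324.1, 150.8, 16.8, 14.0] [ 0.65370107 -0.04459658  0.036     ]
top 0.51 [356.1, 223.6, 21.4, 12.1] [ 0.48438555 -0.11199173  0.036     ]
```

```bash
python3 -m handwheel '[{"dx":1.7,"dy":-1.5},{"dx":3.6,"dy":-3},{"dx":3.6,"dy":-3},{"dx":3.6,"dy":-3},{"dx":3.6,"dy":-3},{"dx":3.6,"dy":-3},{"dx":3.6,"dy":-3},{"dx":3.6,"dy":-3}]'; python3 -m handwheel '[{"dx":3.6,"dy":-3},{"dx":3.6,"dy":-3},{"dx":3.6,"dy":-3},{"dx":3.6,"dy":-3},{"dx":0.9,"dy":-1}]'; python3 -m handwheel '[{"wz":-0.118},{"wz":-0.118},{"wz":-0.118},{"wz":-0.118},{"wz":-0.118},{"wz":-0.118},{"wz":-0.118},{"wz":-0.118}]'
cat >> h.py <<'E'
def st():
    s=monitor.observe(); print({k:np.round(s[k],3).tolist() for k in("clock","position","tool_rot","force","grip_width","finger_force","qpos")}); return s
E
python3 - <<'E'
from h import *
s=st()
f=optics.grab_frame("wrist"); print(ray(f,(320,200)))
im=f["frame"]; cv2.imwrite("pics/w1.png",im)
print(proj(f,[[.488,-.113,.116],[.488,-.113,.016]]))
E
```

```text
{'clock': 1.25, 'position': [0.209, -0.589, 0.231], 'tool_rot': [-3.142, 0.0, 0.341], 'force': [-0.929, -0.054, 0.91], 'grip_width': 0.085, 'finger_force': 0.0, 'qpos': [1.16, 0.521, -0.036, 1.6, 0.021, 1.021, -0.113]}
(array([ 0.28200736, -0.56362557,  0.37376853]), array([-0.29423548, -0.09096437, -0.95148999]))
[[ 101.73155896  -56.1992485 ]
 [ -40.44479579 -249.65762913]]schema error: expected keys dx, dy, dz, wx, wy, wz, claw
schema error: expected keys dx, dy, dz, wx, wy, wz, claw
schema error: expected keys dx, dy, dz, wx, wy, wz, claw
```

View pics/w1.png

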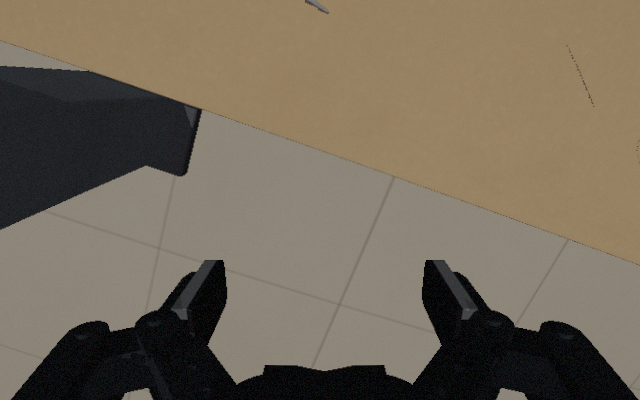

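The rows were refused because each one needs all seven keys. The wrist picture shows only the fingers at (215,300) and (440,300) over the worktop edge, so the arm hasn't moved. I'll send the move again with every key.

```bash
python3 -m handwheel '[{"dx":1.7,"dy":-1.5,"dz":0,"wx":0,"wy":0,"wz":0,"claw":100},{"dx":3.6,"dy":-3,"dz":0,"wx":0,"wy":0,"wz":0,"claw":100},{"dx":3.6,"dy":-3,"dz":0,"wx":0,"wy":0,"wz":0,"claw":100},{"dx":3.6,"dy":-3,"dz":0,"wx":0,"wy":0,"wz":0,"claw":100},{"dx":3.6,"dy":-3,"dz":0,"wx":0,"wy":0,"wz":0,"claw":100},{"dx":3.6,"dy":-3,"dz":0,"wx":0,"wy":0,"wz":0,"claw":100},{"dx":3.6,"dy":-3,"dz":0,"wx":0,"wy":0,"wz":0,"claw":100},{"dx":3.6,"dy":-3,"dz":0,"wx":0,"wy":0,"wz":0,"claw":100}]'; python3 -m handwheel '[{"dx":3.6,"dy":-3,"dz":0,"wx":0,"wy":0,"wz":0,"claw":100},{"dx":3.6,"dy":-3,"dz":0,"wx":0,"wy":0,"wz":0,"claw":100},{"dx":3.6,"dy":-3,"dz":0,"wx":0,"wy":0,"wz":0,"claw":100},{"dx":3.6,"dy":-3,"dz":0,"wx":0,"wy":0,"wz":0,"claw":100},{"dx":0.9,"dy":-1,"dz":0,"wx":0,"wy":0,"wz":0,"claw":100}]'; python3 -m handwheel '[{"dx":0,"dy":0,"dz":0,"wx":0,"wy":0,"wz":-0.118,"claw":100},{"dx":0,"dy":0,"dz":0,"wx":0,"wy":0,"wz":-0.118,"claw":100},{"dx":0,"dy":0,"dz":0,"wx":0,"wy":0,"wz":-0.118,"claw":100},{"dx":0,"dy":0,"dz":0,"wx":0,"wy":0,"wz":-0.118,"claw":100},{"dx":0,"dy":0,"dz":0,"wx":0,"wy":0,"wz":-0.118,"claw":100},{"dx":0,"dy":0,"dz":0,"wx":0,"wy":0,"wz":-0.118,"claw":100},{"dx":0,"dy":0,"dz":0,"wx":0,"wy":0,"wz":-0.118,"claw":100},{"dx":0,"dy":0,"dz":0,"wx":0,"wy":0,"wz":-0.118,"claw":100}]'
python3 - <<'E'
from h import *
s=st()
f=optics.grab_frame("wrist"); print(ray(f,(320,200)))
im=f["frame"]; cv2.imwrite("pics/w2.png",im)
print(proj(f,[[.488,-.113,.120],[.488,-.113,.016]]))
E
```

```text
clock: 2.3
position: [0.3879, -0.2858, 0.2315]
tool_rot: [3.141, -0.0, 0.341]
force: [0.8, 0.1, 0.6]
grip_width: 0.0852
finger_force: 0.0
clock: 2.92
position: [0.4891, -0.1108, 0.2313]
tool_rot: [-3.141, -0.001, 0.344]
force: [0.7, -1.0, -0.7]
grip_width: 0.0853
finger_force: 0.0
clock: 3.92
position: [0.4877, -0.1142, 0.2313]
tool_rot: [-3.142, 0.0, 1.288]
force: [0.3, -1.0, 0.1]
grip_width: 0.0851
finger_force: 0.0
{'clock': 3.925, 'position': [0.488, -0.114, 0.231], 'tool_rot': [-3.142, 0.0, 1.288], 'force': [0.314, -1.045, 0.144], 'grip_width': 0.085, 'finger_force': 0.0, 'qpos': [0.452, 0.35, -0.432, 1.905, 0.181, 0.925, -0.349]}
(array([ 0.50952879, -0.04030063,  0.37377565]), array([-0.09758045, -0.29212286, -0.95148543]))
[[323.66056787 192.31607504]
 [323.78826863 164.39768565]]
```

View pics/w2.png

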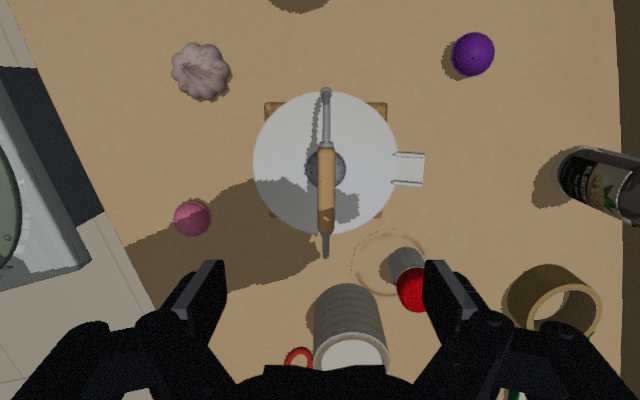

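The wrist view shows the bar upright at (326,190) almost midway between the fingers, the lip on the right at (425,168), the ball centred at (326,167) and the mug below at (350,340). Now I'll work out the small residuals.

```bash
cat > m.py <<'E'
from h import *
def mugfit(f,reg,x0):
    from scipy.optimize import minimize
    a=np.linspace(0,2*np.pi,60)
    def c(v):
        P=np.array([[v[0]+.041*np.cos(t),v[1]+.041*np.sin(t),z] for z in(0,.094) for t in a])
        m=np.zeros((400,640),np.uint8); cv2.fillConvexPoly(m,cv2.convexHull(np.round(proj(f,P)*16).astype(np.int32)),1,shift=4)
        return m
    def cost(v):
        m=c(v)>0; return -(m&reg).sum()/ (m|reg).sum()
    r=minimize(cost,x0,method="Nelder-Mead",options=dict(initial_simplex=[x0,[x0[0]+.01,x0[1]],[x0[0],x0[1]+.01]],xatol=2e-4,fatol=1e-4))
    return r.x,-r.fun
E
python3 - <<'E'
from m import *
F={c:optics.grab_frame(c) for c in("wrist","scene","top")}
f=F["wrist"]; im=f["frame"]
h=cv2.cvtColor(im,cv2.COLOR_BGR2HSV).astype(int)
m=((h[...,1]>95)&(h[...,0]>5)&(h[...,0]<25)); box=np.zeros_like(m); box[140:240,308:344]=1
n,l,s,ce=cv2.connectedComponentsWithStats((m&box).astype(np.uint8)); k=1+s[1:,4].argmax(); print("bar",s[k],ce[k])
ys,xs=np.nonzero(l==k); vx,vy,px,py=cv2.fitLine(np.c_[xs,ys].astype(np.float32),cv2.DIST_HUBER,0,.01,.01).ravel()
A=onz(f,(px-30*vx,py-30*vy),.12);B=onz(f,(px+30*vx,py+30*vy),.12);C=onz(f,ce[k],.12); d=B-A
print("bar c",C,"dir",np.degrees(np.arctan2(d[1],d[0])),"dish x dir",np.degrees(np.arctan2(d[1],d[0]))+90)
for q in((s[k][0]+s[k][2]/2,s[k][1]),(s[k][0]+s[k][2]/2,s[k][1]+s[k][3])): print(" end",onz(f,q,.12))
T=monitor.observe(); y=T["tool_rot"][2]; e=C[:2]-T["position"][:2]
print("tool err mm dx,dy",1e3*(e@[np.cos(y),np.sin(y)]),1e3*(e@[np.sin(y),-np.cos(y)]))
w=((h[...,1]<45)&(h[...,2]>120)).astype(np.uint8); w[:, :245]=0; w[:,435:]=0; w[:85]=0; w[245:]=0
ct=max(cv2.findContours(w,0,1)[0],key=len)[:,0]; Q=np.array([onz(f,p,.027)[:2] for p in ct])
from scipy.optimize import least_squares
r=least_squares(lambda v:np.hypot(*(Q-v[:2]).T)-.0765,[.488,-.113],loss="soft_l1",f_scale=.001).x; print("circle",r)
D=Q-r[:2]; far=D[np.hypot(*D.T)>.085]; print("lip ang",np.degrees(np.arctan2(far[:,1].mean(),far[:,0].mean())),len(far))
for c in("scene","top","wrist"):
    for m in optics.masks_of("striped_mug",c)[:1]:
        x,i=mugfit(F[c],m["region"],np.array([.455,-.315])); dd=x-C[:2]; print(c,m["p"],x,i,"brg",np.degrees(np.arctan2(dd[1],dd[0])),np.hypot(*dd))
E
```

```text
bar [ 318  148   18   85 1376] [325.72892442 188.85610465]
bar c [ 0.4902955  -0.11074003  0.12      ] dir 74.06262683136876 dish x dir 164.06262683136876
 end [ 0.49983431 -0.0804926   0.12      ]
 end [ 0.48121094 -0.1466383   0.12      ]
tool err mm dx,dy 3.8042833240740284 1.500543699358138
circle [ 0.48815387 -0.11310903]
lip ang -18.180345739721687 68
scene 0.84 [ 0.45481117 -0.30879528] 0.8742372881355932 brg -100.15755972253028 0.20120889436921413
wrist 0.6 [ 0.4605979  -0.30589048] 0.7471202059899715 brg -98.65277151715361 0.1973971740564679
```

```bash
python3 -m handwheel '[{"dx":0.15,"dy":0.12,"dz":0.8,"wx":0,"wy":0,"wz":0,"claw":60},{"dx":0,"dy":0,"dz":1.6,"wx":0,"wy":0,"wz":0,"claw":60},{"dx":0,"dy":0,"dz":2,"wx":0,"wy":0,"wz":0,"claw":60},{"dx":0,"dy":0,"dz":2,"wx":0,"wy":0,"wz":0,"claw":60},{"dx":0,"dy":0,"dz":1.2,"wx":0,"wy":0,"wz":0,"claw":60},{"dx":0,"dy":0,"dz":0.6,"wx":0,"wy":0,"wz":0,"claw":60},{"dx":0,"dy":0,"dz":0,"wx":0,"wy":0,"wz":0,"claw":60}]' 32
python3 - <<'E'
from m import *
s=st(); f=optics.grab_frame("wrist"); im=f["frame"]; cv2.imwrite("pics/w3.png",im)
p=s["position"]; print(proj(f,[[p[0],p[1],.12],p]))
h=cv2.cvtColor(im,cv2.COLOR_BGR2HSV).astype(int)
m=((h[...,1]>95)&(h[...,0]>5)&(h[...,0]<25)); m[:, :290]=0;m[:,360:]=0
n,l,q,ce=cv2.connectedComponentsWithStats(m.astype(np.uint8)); k=1+q[1:,4].argmax(); print(q[k],ce[k],onz(f,ce[k],.12))
E
```

```text
clock: 5.15
position: [0.4895, -0.1123, 0.1491]
tool_rot: [-3.141, -0.0, 1.285]
force: [-0.3, -0.0, 0.5]
grip_width: 0.051
finger_force: 0.0
{'clock': 5.15, 'position': [0.49, -0.112, 0.149], 'tool_rot': [-3.141, -0.0, 1.285], 'force': [-0.289, -0.05, 0.489], 'grip_width': 0.051, 'finger_force': 0.0, 'qpos': [0.411, 0.466, -0.396, 1.981, 0.259, 0.743, -0.426]}
[[323.46083893 237.50891695]
 [323.3253131  263.18797453]]
[ 290  175   47  132 3055] [321.62258592 238.3888707 ] [ 0.48839551 -0.11250348  0.12      ]
```

View pics/w3.png

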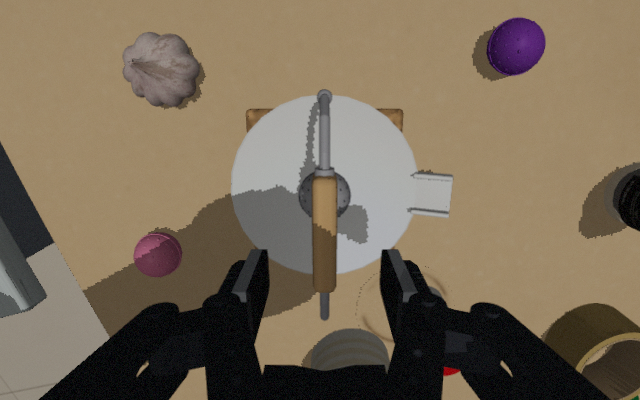

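The bar at (325,234) is centred between the fingertips at 268 and 381 px, within about 0.5 mm. I'll go down and close gently.

```bash
python3 -m handwheel '[{"dx":0.05,"dy":0.02,"dz":0.8,"wx":0,"wy":0,"wz":0,"claw":60},{"dx":0.05,"dy":0,"dz":1.3,"wx":0,"wy":0,"wz":0,"claw":60},{"dx":0,"dy":0,"dz":1.4,"wx":0,"wy":0,"wz":0,"claw":60},{"dx":0,"dy":0,"dz":1.2,"wx":0,"wy":0,"wz":0,"claw":60},{"dx":0,"dy":0,"dz":0.8,"wx":0,"wy":0,"wz":0,"claw":60},{"dx":0,"dy":0,"dz":0.5,"wx":0,"wy":0,"wz":0,"claw":50},{"dx":0,"dy":0,"dz":0,"wx":0,"wy":0,"wz":0,"claw":40},{"dx":0,"dy":0,"dz":0,"wx":0,"wy":0,"wz":0,"claw":32}]' 32;  python3 -m handwheel '[{"dx":0,"dy":0,"dz":0,"wx":0,"wy":0,"wz":0,"claw":26},{"dx":0,"dy":0,"dz":0,"wx":0,"wy":0,"wz":0,"claw":22},{"dx":0,"dy":0,"dz":0,"wx":0,"wy":0,"wz":0,"claw":18},{"dx":0,"dy":0,"dz":0,"wx":0,"wy":0,"wz":0,"claw":14},{"dx":0,"dy":0,"dz":0,"wx":0,"wy":0,"wz":0,"claw":8},{"dx":0,"dy":0,"dz":0,"wx":0,"wy":0,"wz":0,"claw":0},{"dx":0,"dy":0,"dz":0,"wx":0,"wy":0,"wz":0,"claw":0}]' 32
```

```text
clock: 6.2
position: [0.4902, -0.1115, 0.0896]
tool_rot: [3.141, -0.0, 1.285]
force: [0.6, -0.6, -0.5]
grip_width: 0.0271
finger_force: 0.0
clock: 7.08
position: [0.49, -0.1114, 0.0894]
tool_rot: [-3.142, 0.0, 1.285]
force: [-2.7, 0.3, 5.8]
grip_width: 0.0136
finger_force: 31.7
```

```bash
python3 -m handwheel '[{"dx":0,"dy":0,"dz":0,"wx":0,"wy":0,"wz":0,"claw":0},{"dx":0,"dy":0,"dz":-0.1,"wx":0,"wy":0,"wz":0,"claw":0},{"dx":0,"dy":0,"dz":-0.1,"wx":0,"wy":0,"wz":0,"claw":0},{"dx":0,"dy":0,"dz":-0.2,"wx":0,"wy":0,"wz":0,"claw":0},{"dx":0,"dy":0,"dz":-0.3,"wx":0,"wy":0,"wz":0,"claw":0},{"dx":0,"dy":0,"dz":-0.3,"wx":0,"wy":0,"wz":0,"claw":0},{"dx":0,"dy":0,"dz":-0.2,"wx":0,"wy":0,"wz":0,"claw":0},{"dx":0,"dy":0,"dz":-0.1,"wx":0,"wy":0,"wz":0,"claw":0}]' 32
python3 - <<'E'
from m import *
F={c:optics.grab_frame(c) for c in("wrist","scene")}
a=F["wrist"]["frame"][40:,150:500]; b=cv2.resize(F["scene"]["frame"][150:300,290:500],None,fx=2.1,fy=2.1,interpolation=2)
h=max(a.shape[0],b.shape[0]); z=lambda i:cv2.copyMakeBorder(i,0,h-i.shape[0],0,0,0)
cv2.imwrite("pics/l1.png",np.hstack([z(a),z(b)])); st()
E
```

```text
clock: 8.07
position: [0.4901, -0.1115, 0.1025]
tool_rot: [3.141, 0.0, 1.285]
force: [-0.2, -0.1, -2.2]
grip_width: 0.0138
finger_force: 31.2
{'clock': 8.175, 'position': [0.49, -0.111, 0.102], 'tool_rot': [3.141, -0.0, 1.285], 'force': [-0.093, 0.019, -3.337], 'grip_width': 0.014, 'finger_force': 31.165, 'qpos': [0.38, 0.541, -0.363, 2.013, 0.311, 0.64, -0.473]}
```

View pics/l1.png

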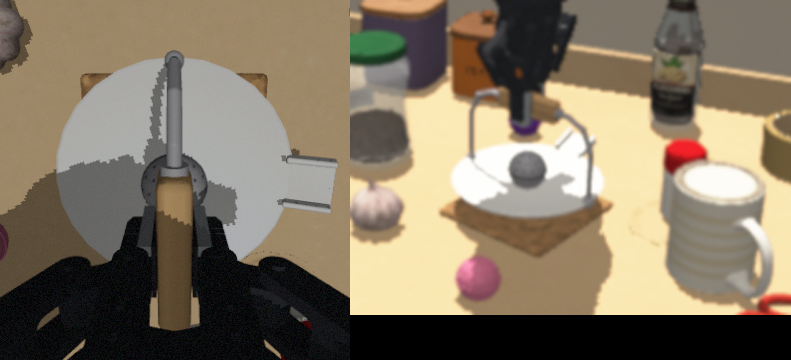

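The dish is off the trivet and looks level, with the ball in the middle under the bar, and the load is about 3.3 N. I'll keep lifting.

```bash
python3 -m handwheel '[{"dx":0,"dy":0,"dz":-0.2,"wx":0,"wy":0,"wz":0,"claw":0},{"dx":0,"dy":0,"dz":-0.4,"wx":0,"wy":0,"wz":0,"claw":0},{"dx":0,"dy":0,"dz":-0.6,"wx":0,"wy":0,"wz":0,"claw":0},{"dx":0,"dy":0,"dz":-0.8,"wx":0,"wy":0,"wz":0,"claw":0},{"dx":0,"dy":0,"dz":-1,"wx":0,"wy":0,"wz":0,"claw":0},{"dx":0,"dy":0,"dz":-1,"wx":0,"wy":0,"wz":0,"claw":0},{"dx":0,"dy":0,"dz":-1,"wx":0,"wy":0,"wz":0,"claw":0},{"dx":0,"dy":0,"dz":-1,"wx":0,"wy":0,"wz":0,"claw":0}]' 32
python3 -m handwheel '[{"dx":0,"dy":0,"dz":-1,"wx":0,"wy":0,"wz":0,"claw":0},{"dx":0,"dy":0,"dz":-1,"wx":0,"wy":0,"wz":0,"claw":0},{"dx":0,"dy":0,"dz":-1,"wx":0,"wy":0,"wz":0,"claw":0},{"dx":0,"dy":0,"dz":-0.8,"wx":0,"wy":0,"wz":0,"claw":0},{"dx":0,"dy":0,"dz":-0.6,"wx":0,"wy":0,"wz":0,"claw":0},{"dx":0,"dy":0,"dz":-0.4,"wx":0,"wy":0,"wz":0,"claw":0},{"dx":0,"dy":0,"dz":-0.2,"wx":0,"wy":0,"wz":0,"claw":0},{"dx":0,"dy":0,"dz":0,"wx":0,"wy":0,"wz":0,"claw":0}]' 32
python3 - <<'E'
from m import *
F={c:optics.grab_frame(c) for c in("wrist","scene","top")}
s=st()
C=np.array(s["position"][:2])
for c in("scene","top","wrist"):
    for m in optics.masks_of("striped_mug",c)[:2]:
        x,i=mugfit(F[c],m["region"],np.array([.455,-.315])); dd=x-C; print(c,m["p"],m["rect"],x,i,"brg",np.degrees(np.arctan2(dd[1],dd[0])),np.hypot(*dd))
im=F["wrist"]["frame"]; cv2.imwrite("pics/w4.png",im)
E
```

```text
clock: 9.18
position: [0.49, -0.1115, 0.163]
tool_rot: [3.142, -0.0, 1.285]
force: [-0.6, 0.2, -4.2]
grip_width: 0.0136
finger_force: 31.2
clock: 10.18
position: [0.49, -0.1114, 0.2123]
tool_rot: [-3.141, -0.0, 1.285]
force: [-0.0, -0.3, -3.0]
grip_width: 0.0137
finger_force: 31.3
{'clock': 10.325, 'position': [0.49, -0.111, 0.212], 'tool_rot': [-3.141, -0.0, 1.285], 'force': [0.999, 0.549, -4.005], 'grip_width': 0.014, 'finger_force': 31.257, 'qpos': [0.441, 0.378, -0.428, 1.922, 0.199, 0.884, -0.374]}
scene 0.86 [439.7, 226.9, 54.4, 68.6] [ 0.45573181 -0.30975861] 0.880327309921582 brg -99.77631245685586 0.2012931413032611
wrist 0.62 [342.4, 341.7, 6.9, 22.8] [ 0.44006483 -0.37063026] 0.057455905932656336 brg -100.8839951227029 0.2639904508239867
wrist 0.55 [206.7, 89.9, 284.6, 281.1] [ 0.52707017 -0.09990833] 0.22499182533893403 brg 17.168818047219887 0.03889139247392541
```

```bash
python3 -m handwheel '[{"dx":0,"dy":0,"dz":0,"wx":0,"wy":0,"wz":0.01,"claw":0},{"dx":0,"dy":0,"dz":0,"wx":0,"wy":0,"wz":0.02,"claw":0},{"dx":0,"dy":0,"dz":0,"wx":0,"wy":0,"wz":0.03,"claw":0},{"dx":0,"dy":0,"dz":0,"wx":0,"wy":0,"wz":0.045,"claw":0},{"dx":0,"dy":0,"dz":0,"wx":0,"wy":0,"wz":0.06,"claw":0},{"dx":0,"dy":0,"dz":0,"wx":0,"wy":0,"wz":0.07,"claw":0},{"dx":0,"dy":0,"dz":0,"wx":0,"wy":0,"wz":0.07,"claw":0},{"dx":0,"dy":0,"dz":0,"wx":0,"wy":0,"wz":0.07,"claw":0}]' 32
python3 -m handwheel '[{"dx":0,"dy":0,"dz":0,"wx":0,"wy":0,"wz":0.07,"claw":0},{"dx":0,"dy":0,"dz":0,"wx":0,"wy":0,"wz":0.07,"claw":0},{"dx":0,"dy":0,"dz":0,"wx":0,"wy":0,"wz":0.07,"claw":0},{"dx":0,"dy":0,"dz":0,"wx":0,"wy":0,"wz":0.07,"claw":0},{"dx":0,"dy":0,"dz":0,"wx":0,"wy":0,"wz":0.07,"claw":0},{"dx":0,"dy":0,"dz":0,"wx":0,"wy":0,"wz":0.07,"claw":0},{"dx":0,"dy":0,"dz":0,"wx":0,"wy":0,"wz":0.07,"claw":0},{"dx":0,"dy":0,"dz":0,"wx":0,"wy":0,"wz":0.07,"claw":0}]' 32
python3 -m handwheel '[{"dx":0,"dy":0,"dz":0,"wx":0,"wy":0,"wz":0.07,"claw":0},{"dx":0,"dy":0,"dz":0,"wx":0,"wy":0,"wz":0.07,"claw":0},{"dx":0,"dy":0,"dz":0,"wx":0,"wy":0,"wz":0.07,"claw":0},{"dx":0,"dy":0,"dz":0,"wx":0,"wy":0,"wz":0.06,"claw":0},{"dx":0,"dy":0,"dz":0,"wx":0,"wy":0,"wz":0.05,"claw":0},{"dx":0,"dy":0,"dz":0,"wx":0,"wy":0,"wz":0.03,"claw":0},{"dx":0,"dy":0,"dz":0,"wx":0,"wy":0,"wz":0.02,"claw":0},{"dx":0,"dy":0,"dz":0,"wx":0,"wy":0,"wz":0.01,"claw":0}]' 32
python3 - <<'E'
from m import *
F={c:optics.grab_frame(c) for c in("wrist","scene","top")}
s=st(); C=np.array(s["position"][:2]); print("lip dir",np.degrees(s["tool_rot"][2])-90)
k=cv2.getStructuringElement(cv2.MORPH_ELLIPSE,(17,17))
for c in("scene","top"):
    for m in optics.masks_of("striped_mug",c)[:1]:
        g=cv2.morphologyEx(m["region"].astype(np.uint8),cv2.MORPH_OPEN,k)>0
        x,i=mugfit(F[c],g,np.array([.455,-.315])); dd=x-C; print(c,m["p"],m["rect"],x,i,"brg",np.degrees(np.arctan2(dd[1],dd[0])),np.hypot(*dd))
a=cv2.resize(F["top"]["frame"][150:290,290:510],None,fx=1.8,fy=1.8,interpolation=2); b=cv2.resize(F["scene"]["frame"][120:300,300:510],None,fx=1.8,fy=1.8,interpolation=2)
z=lambda i:cv2.copyMakeBorder(i,0,324-i.shape[0],0,0,0)
cv2.imwrite("pics/t1.png",np.hstack([z(a),z(b)]))
E
```

```text
clock: 11.48
position: [0.49, -0.1114, 0.2123]
tool_rot: [3.142, -0.0, 0.906]
force: [0.4, 0.1, -2.4]
grip_width: 0.0135
finger_force: 31.2
clock: 12.48
position: [0.49, -0.1114, 0.2123]
tool_rot: [3.142, -0.0, 0.346]
force: [-0.3, 0.6, -3.3]
grip_width: 0.0136
finger_force: 31.2
clock: 13.48
position: [0.49, -0.1114, 0.2123]
tool_rot: [-3.142, -0.0, -0.031]
force: [-0.2, 0.5, -2.7]
grip_width: 0.0139
finger_force: 31.2
{'clock': 13.625, 'position': [0.49, -0.111, 0.212], 'tool_rot': [-3.142, 0.0, -0.03], 'force': [0.256, -0.18, -3.373], 'grip_width': 0.014, 'finger_force': 31.223, 'qpos': [0.214, 0.355, -0.138, 1.933, 0.063, 0.858, -1.557]}
lip dir -91.72028183043231
scene 0.72 [336.9, 143.9, 84.4, 60.3] [ 0.455 -0.315] -0.0 brg -99.75611692521736 0.20654902515718765
```

View pics/t1.png

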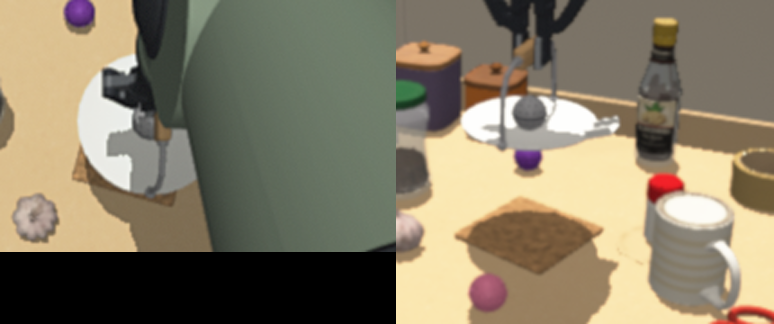

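The dish is up and level over the trivet with the ball in the middle, and the lip points right. The mug rim is near (685,215) in the right-hand panel. Next I'll refine the mug bearing from its handle-free body and rim.

Run:
```python
from m import *
C=np.array([.489,-.1125])
def rep(n,x,e=""): d=x[:2]-C; print(n,np.round(x[:2],4),e,"brg",np.degrees(np.arctan2(d[1],d[0])).round(2),np.hypot(*d).round(4))
k=cv2.getStructuringElement(cv2.MORPH_ELLIPSE,(21,21))
F={}
for c in("scene","wrist","top"):
    F[c]=optics.grab_frame(c)
    for m in optics.masks_of("striped_mug",c)[:3]:
        if c=="scene" and m["rect"][0]<425 or c=="top": continue
        g=cv2.morphologyEx(m["region"].astype(np.uint8),cv2.MORPH_OPEN,k)>0
        if g.sum()<50: continue
        x,i=mugfit(F[c],g,np.array([.455,-.31])); rep(c,x,(round(m["p"],2),m["rect"],round(i,2)))
cv2.imwrite("pics/w5.png",F["wrist"]["frame"])
# rim ellipse fit via radial edge search: maximise gradient along projected rim circle (outer r=.041, z=.094)
from scipy.optimize import brute
a=np.linspace(0,2*np.pi,120,endpoint=False)
for c in("scene","top"):
    im=cv2.GaussianBlur(cv2.imread(f"pics/{c}0.png"),(0,0),.8).astype(np.float32)
    def samp(v,r):
        P=proj(F[c],np.c_[v[0]+r*np.cos(a),v[1]+r*np.sin(a),np.full(120,.094)]).astype(np.float32)
        return cv2.remap(im,P[:,0],P[:,1],cv2.INTER_LINEAR)
    f=lambda v:-np.minimum(np.abs(samp(v,.039)-samp(v,.043)).sum(-1),90).mean()
    x=brute(f,(slice(.44,.475,.0005),slice(-.325,-.295,.0005)),finish=None); rep(c+" rim",x,-f(x))
```

```text
scene [ 0.4596 -0.3086] (0.9, [440.9, 225.6, 52.4, 68.6], np.float64(0.92)) brg -98.54 0.1983
scene rim [ 0.4525 -0.3085] 68.81409 brg -100.55 0.1994
top rim [ 0.4605 -0.305 ] 67.47385 brg -98.42 0.1946
```

View pics/w5.png

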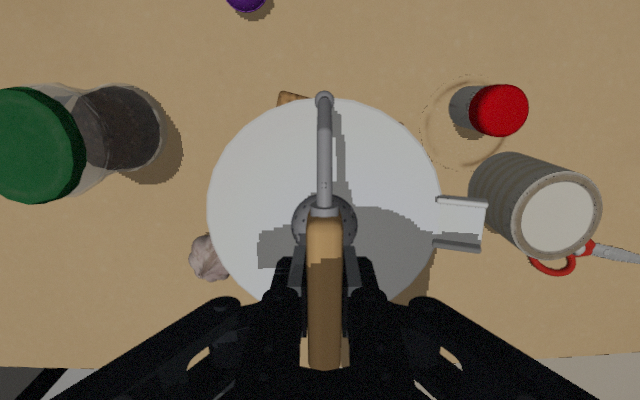

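The wrist view shows the lip tip at (486,223) and the mug rim at (556,216). The mug needs a slight further clockwise turn. I'll get its bearing from this close view.

Run:
```python
from m import *
from scipy.optimize import brute
s=monitor.observe()
C=np.array([.489,-.1125]); f=optics.grab_frame("wrist"); im=cv2.GaussianBlur(f["frame"],(0,0),1).astype(np.float32)
a=np.linspace(0,2*np.pi,120,endpoint=False)
def samp(v,r):
    P=proj(f,np.c_[v[0]+r*np.cos(a),v[1]+r*np.sin(a),np.full(120,.094)]).astype(np.float32)
    return cv2.remap(im,P[:,0],P[:,1],cv2.INTER_LINEAR)
g=lambda v:-np.minimum(np.abs(samp(v,.0395)-samp(v,.0425)).sum(-1),90).mean()
x=brute(g,(slice(.44,.475,.0005),slice(-.325,-.295,.0005)),finish=None); d=x-C
print(x,-g(x),np.degrees(np.arctan2(d[1],d[0])),np.hypot(*d)); print(onz(f,(556,216),.094))
# dish circle and lip at raised height
dz=s["position"][2]-.0894
h=cv2.cvtColor(f["frame"],cv2.COLOR_BGR2HSV)
for q in((487,200),(481,251),(436,197),(433,247)): print("lip",onz(f,q,.027+dz))
p=onz(f,(324,222),.036+dz);print("ball",p, "tcp",s["position"])
```

```text
[ 0.462 -0.305] 64.20393 -97.98420581369004 0.1943842843441825
[ 0.46327532 -0.30469809  0.094     ]
lip [ 0.49812659 -0.21593063  0.14987103]
lip [ 0.46216017 -0.21610439  0.14987103]
lip [ 0.50112703 -0.18281584  0.14987103]
lip [ 0.46631275 -0.18329009  0.14987103]
ball [ 0.48995235 -0.11163583  0.15887103] tcp [ 0.49000522 -0.11143832  0.21227103]
```

Run:
```python
from m import *
from scipy.optimize import least_squares
s=monitor.observe(); dz=s["position"][2]-.0894
f=optics.grab_frame("wrist"); im=f["frame"]
h=cv2.cvtColor(im,cv2.COLOR_BGR2HSV)
w=((h[...,1]<50)&(h[...,2]>60)).astype(np.uint8); w[:, :200]=0; w[:,492:]=0; w[:90]=0; w[258:]=0
w=cv2.morphologyEx(w,cv2.MORPH_CLOSE,np.ones((5,5)))
ct=max(cv2.findContours(w,0,1)[0],key=len)[:,0]; ct=ct[(ct[:,1]<256)]
for z in(.027+dz,):
    Q=np.array([onz(f,p,z)[:2] for p in ct])
    r=least_squares(lambda v:np.hypot(*(Q-v[:2]).T)-v[2],[.489,-.1125,.0765],loss="soft_l1",f_scale=.001).x; print("circle",r)
    D=Q-r[:2]; R=np.hypot(*D.T); far=D[R>.084]; an=np.degrees(np.arctan2(far[:,1],far[:,0]))
    print(R.max(),"lip x range",far[:,0].min(),far[:,0].max(),"tip",far[far[:,1]<-.096].mean(0) if (far[:,1]<-.096).any() else None)
    tip=far[R[R>.084]>.092]; print("edges x at tip",tip[:,0].min(),tip[:,0].max())
    b=far[(far[:,1]>-.09)]; print("near base",b[:,0].min(),b[:,0].max())
cv2.imwrite("pics/lip.png",np.hstack([cv2.resize(im[170:280,410:500],None,fx=4,fy=4,interpolation=2),cv2.resize(cv2.cvtColor(w*255,8)[170:280,410:500],None,fx=4,fy=4)]))
```

```text
circle [ 0.48210154 -0.11709991  0.08225055]
0.10754273756069055 lip x range -0.021350138348871395 0.08509758996483113 tip [ 0.01133665 -0.09989944]
edges x at tip -0.021350138348871395 0.043841284143065706
near base -0.01957255066125313 0.08509758996483113
```

View pics/lip.png

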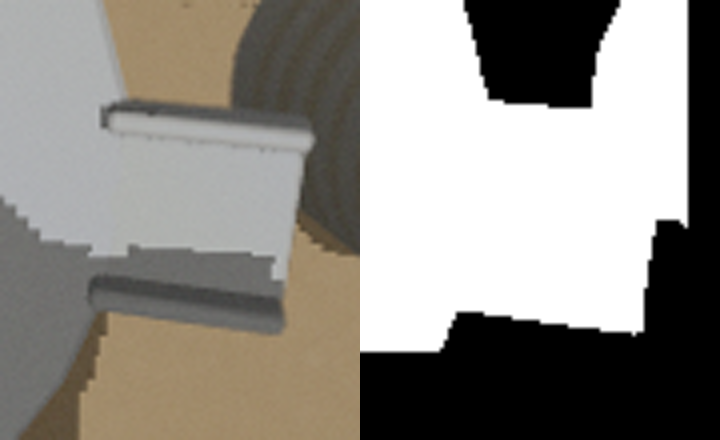

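The crop shows the lip walls rising toward the tip, which is why the lip looked skewed. Allowing for its known 99 mm length, the lip is at about −92.4°. The mug bears about −98.4°, so I'll turn another 0.107 rad and let things settle.

```bash
python3 -m handwheel '[{"dx":0,"dy":0,"dz":0,"wx":0,"wy":0,"wz":0.008,"claw":0},{"dx":0,"dy":0,"dz":0,"wx":0,"wy":0,"wz":0.018,"claw":0},{"dx":0,"dy":0,"dz":0,"wx":0,"wy":0,"wz":0.024,"claw":0},{"dx":0,"dy":0,"dz":0,"wx":0,"wy":0,"wz":0.024,"claw":0},{"dx":0,"dy":0,"dz":0,"wx":0,"wy":0,"wz":0.018,"claw":0},{"dx":0,"dy":0,"dz":0,"wx":0,"wy":0,"wz":0.01,"claw":0},{"dx":0,"dy":0,"dz":0,"wx":0,"wy":0,"wz":0.005,"claw":0},{"dx":0,"dy":0,"dz":0,"wx":0,"wy":0,"wz":0,"claw":0}]' 32
python3 -m handwheel '[{"dx":0,"dy":0,"dz":0,"wx":0,"wy":0,"wz":0,"claw":0},{"dx":0,"dy":0,"dz":0,"wx":0,"wy":0,"wz":0,"claw":0},{"dx":0,"dy":0,"dz":0,"wx":0,"wy":0,"wz":0,"claw":0},{"dx":0,"dy":0,"dz":0,"wx":0,"wy":0,"wz":0,"claw":0},{"dx":0,"dy":0,"dz":0,"wx":0,"wy":0,"wz":0,"claw":0},{"dx":0,"dy":0,"dz":0,"wx":0,"wy":0,"wz":0,"claw":0},{"dx":0,"dy":0,"dz":0,"wx":0,"wy":0,"wz":0,"claw":0},{"dx":0,"dy":0,"dz":0,"wx":0,"wy":0,"wz":0,"claw":0}]' 32
python3 - <<'E'
from m import *
f=optics.grab_frame("wrist"); a=f["frame"]; 
for i in range(5): g=optics.grab_frame("wrist")["frame"]
print("motion",cv2.absdiff(a,g)[150:290,280:370].mean())
b=optics.grab_frame("scene")["frame"][110:310,300:510]
a=cv2.resize(a,None,fx=.6,fy=.6,interpolation=3);b=cv2.resize(b,None,fx=1.8,fy=1.8,interpolation=2)
cv2.imwrite("pics/end.png",np.hstack([cv2.copyMakeBorder(a,0,b.shape[0]-a.shape[0],0,0,0),b])); st()
E
```

```text
clock: 15.12
position: [0.49, -0.1114, 0.2123]
tool_rot: [-3.142, -0.0, -0.137]
force: [0.3, 0.1, -2.8]
grip_width: 0.013
finger_force: 31.2
clock: 16.12
position: [0.49, -0.1114, 0.2123]
tool_rot: [-3.142, -0.0, -0.137]
force: [-0.3, -0.1, -3.4]
grip_width: 0.0136
finger_force: 31.2
motion 2.0385449735449734
{'clock': 16.475, 'position': [0.49, -0.111, 0.212], 'tool_rot': [-3.142, -0.0, -0.137], 'force': [-0.454, -0.505, -2.842], 'grip_width': 0.014, 'finger_force': 31.224, 'qpos': [0.196, 0.354, -0.114, 1.934, 0.052, 0.857, -1.654]}
```

View pics/end.png

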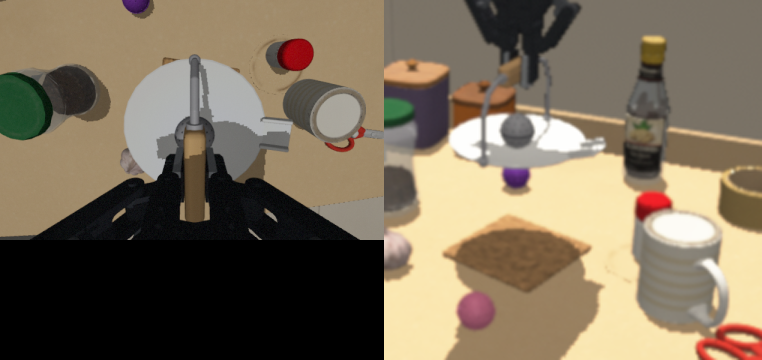

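The lip at (290,133) points toward the mug at (335,113), which sits lower on the worktop. The dish is level about 37 mm above the mug rim, the ball is centred and still, and nothing else was disturbed.

```bash
python3 -c "
from workcell import job_done; print(job_done())"
```

```text
the job is handed in; nothing more can be done
None
```

The job is handed in, result not yet reported: the dish is held still and level by its bar at about 31 N, roughly 37 mm above the mug's rim and over the trivet, with the lip pointing at the striped mug to within about 2° and the ball at rest in the middle.

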